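Open a sample case with a pop-out T-handle lock

ROBOT

A 6-joint arm with a two-finger parallel gripper is mounted at the origin on a cart in front of the work surface, level with it; the furniture and walls round the work are solid. World frame = base frame: x ahead of the robot, y to its left, z up, the work surface at z = 0. Lengths are in m, angles in rad, forces in N, time in s.
With the tool pointing down it reaches from about 0.4 to 0.825 m from the base axis. Payload 7 kg.
Tool frame: the origin (TCP) lies midway between the tips of the shut fingers; the grasp point (between the pads) lies 19 mm behind it; y points along the fingers, z is the direction in which the jaws open and shut, and the axes are right-handed (so a half turn about y gives the same grasp; the last joint's range is limited). The gripper opens to 88 mm and grips with 3 to 60 N. Pads are 19 mm wide; open, the fingers measure 130 mm over their backs; the gripper's body (78 mm by 193 mm) begins 47 mm behind the grasp point.
Start: joints at [1.589, 0.359, 0.012, 0, -1.224, -0.288], TCP at [0.18, 0.651, 0.227] pointing down, gripper open.
Joint ranges: [-3.07, 3.07], [-1.43, 2.12], [-1.02, 1.25], [-3.03, 1.67], [-3.05, -0], [-3.03, 3.03]. Speed limits (rad/s): [2.39, 2.39, 3.01, 3.14, 3.14, 3.14].

INTERFACE

Orientations are given as [roll, pitch, yaw] about the fixed x, y, z axes, in that order (R = Rz(yaw) Ry(pitch) Rx(roll)).
In Python, from station import arm gives the robot as it stands.
- The arm moves only by the tool move_arm, never from a script. Its argument "deltas" is a list of rows, each an object with "dp": the shift along the tool's x, y, z in mm, a list of three; "rotation": the turn, a rotation vector about the tool's x, y, z in degrees, a list of three. A call has 1 to 5 rows; each row shifts and turns the pose as measured when the row begins, along the tool's axes as they then stand; what a row does not reach is not made up. A row lasts 1/12 s, in which the tool goes at most 41.7 mm and 7.16 degrees, less where a joint would pass 70% of its speed; a pose out of reach is approached as far as the arm can. A call is refused whole if a number of a shift passes 41.7 or a number of a turn 7.16, either way. A call with a gripper value outside its range is refused whole. "jaw" is the closure in counts, from 0 (fully open) to 255 (shut), set as the call begins (left out, the last holds). The fingers move at their own pace and stop on an object; "squeeze" is the grip in N (left out, the last holds). Time passes only in rows, so rows that do not move let the fingers close. It gives the time, the measured TCP pose, the force and the opening at its end, in the units of the state.
- arm.get_state(): the state, without advancing time (a new reading comes with each control period).
- arm.grab_frame(name): name is "scene" or "top"; returns a dict with "pixels" (420x560x3 uint8, red, green, blue), "z_map" (420x560 float32, m along the optical axis (not along the pixel's ray), 0 where there is no reading), "fx", "fy", "cx", "cy" (pixels), "k1" (the pictures are not rectified: a ray, as slopes to the right and down, at radius r is drawn at 1 + k1 r^2 times it, then the intrinsics apply), "cam_to_world" (4x4, takes a point from camera to world coordinates). Camera axes: x right, y down, z forward; pixel columns grow to the right and rows downward; lengths in m; the calibration is good to about 2 mm. A picture is of the moment at which its call begins.
- arm.job_done(): hands the job in, once; it reports no verdict.
The state is a dict: "t": time; "q": joint angles; "qd": joint speeds; "joint_efforts": joint torques, N m; "eef_pos": TCP position; "ee_rot": TCP orientation; "force": force on the tool from outside, world axes, zero at the start; "moment": the same for the moment, N m; "width": finger opening in m.
Only numpy, scipy, OpenCV 4.12 (cv2) and the standard library are available. Lean on these libraries where they do the work, as an engineer would, in place of code of your own. Each camera call takes 0.05 s, during which the arm holds its last target.

TASK

Get at the sample tubes in the latched case: press the release button on its lid gently, only until the T-handle pops out, then turn the handle clockwise to its stop without forcing it, and lift the lid by the handle to at least 45 degrees so that it stands open by itself. Leave the bottle, the cup and the vial where they stand.

Things in the scene. Friction and masses are not known exactly. Their poses are not given: they have to be found in the camera images.
- sample_case: grey case, 200 (x) x 222 (y) x 100 mm high plus a 10 mm lid, fixed. Origin: centre of its underside; x points from its front (facing the robot) to its back, y along the hinge, z up. The lock is an aluminium block on the lid, 115 (x) x 52 (y) x 18 mm high, top 128 mm above the worktop, x = -95 to +20 mm. Handle axis: 45 mm behind the front edge, 155 mm in front of the hinge line
- button_top (a point): centre of the flat top of the release button: steel plunger, 18 mm across, 12 mm proud of the lock block, 56 mm behind the handle's axis (toward the hinge), pressed straight down. Takes about 4 N at first, 5.5 N near release. The handle pops out at 3.5 to 7.5 mm of travel (differs from case to case); a firm stop follows 1.2 mm further. Over 15 N damages it. Springs back
- handle_bar (a point): centre of the T-handle's round steel cross bar, 64 mm long, 13 mm thick, along this point's x; z is the turning axis, out of the lid. Latched, it lies flush in a slot 69 x 18 mm of the block along the case's x, centre 122 mm above the worktop; released, it springs out 24 mm and stays out (centre 146 mm, 11.5 mm free between its underside and the block)
- handle_pop (a joint): how far the handle has sprung out, m: 0 latched flush, 0.024 fully out. Its spring pushes with about 5 N
- handle_turn (a joint): angle of the handle's spindle, rad: 0 latched, growing clockwise seen from above. About 0.05 N m of friction. The tongue under the lid lets go of the case only in the last 0.1 rad before a firm stop; the stop lies somewhere from 1.2 to 1.85 rad, differs from case to case and must be felt. Cannot turn before the handle is out by 10 mm
- handle_strain (a joint): elastic wind-up of the T-bar against its spindle, rad, positive when it is forced clockwise: 2.5 N m per rad, so 0.02 while it turns freely; it rises quickly once the spindle has reached its stop. Beyond 0.12 either way (0.3 N m) the lock is damaged
- lid_hinge (a point): middle of the lid's hinge line, at the back upper edge of the case, 100 mm above the worktop; its y axis is the hinge line (same as the case's y axis)
- case_lid (a joint): opening angle of the lid, rad: 0 closed, at most 1.4, growing as the front edge rises. A stiff hinge holds the lid at any angle; raising it at the handle takes about 10 N. The closed lid gives only about 0.01 rad while latched. When it opens, the handle on top of it leans away from the robot
- release_button (a joint): how far the button is pressed, m: 0 up
- bottle: bystander: brown glass bottle, 86 mm in diameter, 155 mm high; origin at the centre of its underside
- cup: bystander: white open cup, 61 mm in diameter, 66 mm high; origin at the centre of its underside
- vial: bystander: white vial with a screw cap, 33 mm in diameter, 70 mm high; origin at the centre of its underside

How it is judged:
On the way, in this order (a step that is already met when the one before it is completed fails the run):
1. the handle has popped out, the lid still closed (value of joint handle_pop above 0.016 m and value of joint case_lid below 0.05 rad), for 0.1 s.
2. the popped-out handle has been turned clockwise, the lid still closed (value of joint handle_turn above 1 rad and value of joint handle_pop above 0.012 m and value of joint case_lid below 0.05 rad), for 0.1 s.
3. the lid is raised (value of joint case_lid above 0.7 rad), for 0.2 s.
At the end, for the whole second after the job is handed in: the lid stands open by itself at 0.7 rad (40 degrees) or more, still to 0.05 rad/s, with the handle out (value of joint case_lid between 0.7 and 1.45 rad and velocity of joint case_lid between -0.05 and 0.05 rad/s and value of joint handle_pop above 0.012 m); the robot touches nothing.
It fails at once if the release button was pressed with more than 15 N (contact force between anything else and release_button above 15 N).
It fails at once if the handle was forced: wind-up over 0.12 rad either way (value of joint handle_strain above 0.12 rad or value of joint handle_strain below -0.12 rad).
It fails at once if the bottle was moved by more than 20 mm (distance of bottle from where it was at the start of the episode above 0.02 m).
It fails at once if the cup was moved by more than 20 mm (distance of cup from where it was at the start of the episode above 0.02 m).
It fails at once if the vial was moved by more than 20 mm (distance of vial from where it was at the start of the episode above 0.02 m).
It also fails if it takes over 72 s, if anything falls off the work surface, if the arm or the gripper's body presses on something with over 40 N, if the wrist force passes 120 N, or if a joint passes its speed limit or range.

## Working session

There is one attempt and no reset: what is moved stays moved. The work goes in short steps, Python scripts to look and compute and a tool call to move; the robot and the scene stay as the last step left them, time stands still between calls to the robot, and variables do not carry over. Pictures are saved under pics/ and viewed, and the job is handed in when it is done.

Besides the shell and the picture viewer there is one more tool, called after "Emit:" as name(argument=value, ...) on one line, values as JSON. move_arm: Moves the arm, as the interface text tells. Its arguments: {"type":"object","properties":{"deltas":{"type":"array","items":{"type":"object","properties":{"dp":{"type":"array","items":{"type":"number"}},"rotation":{"type":"array","items":{"type":"number"}}}}},"jaw":{"type":"number"},"squeeze":{"type":"number"}},"required":["deltas"]}

```bash
ls; mkdir -p pics; python3 - <<'E'
from station import arm
import cv2,pickle
s=arm.get_state();print(s)
for n in("scene","top"):
    f=arm.grab_frame(n);cv2.imwrite(f"pics/{n}0.png",f["pixels"][:,:,::-1])
    pickle.dump(f,open(f"{n}0.pkl","wb"));print(n,f["fx"],f["cx"],f["cy"],f["k1"],f["cam_to_world"])
E
```

```text
pics
{'t': 0.0, 'q': array([ 1.58912180e+00,  3.59357233e-01,  1.10861692e-02, -3.38529618e-04,
       -1.22407293e+00, -2.88125158e-01]), 'qd': array([ 6.57325240e-04,  1.08844449e-04,  3.36144639e-05, -3.80380256e-04,
       -7.12845270e-04, -9.53694929e-04]), 'joint_efforts': array([-9.13362837e-04, -5.82715023e+01,  2.93074107e+01,  6.99759588e+00,
        7.00330449e-03, -1.49781799e-04]), 'eef_pos': array([0.17979654, 0.65013022, 0.22565583]), 'ee_rot': array([-1.56922202e+00,  1.34694746e-04,  2.87167779e+00]), 'force': array([ 0.87320981, -0.30748992,  0.28120927]), 'moment': array([0.03366277, 0.00421866, 0.04278212]), 'width': 0.08730142317277034}
scene 464.53206287195064 285.65299025607305 208.85125772475132 -0.14377820259993934 [[ 5.08924022e-01 -6.34205588e-01  5.82047774e-01 -3.75756289e-02]
 [-8.60811074e-01 -3.74325199e-01  3.44796956e-01 -4.70017808e-01]
 [-7.97007601e-04 -6.76508623e-01 -7.36434279e-01  8.44528553e-01]
 [ 0.00000000e+00  0.00000000e+00  0.00000000e+00  1.00000000e+00]]
top 448.27632291614117 281.8224252883462 204.61210098323116 0.005935420573684175 [[ 0.00701179 -0.99752451  0.06996923  0.46421555]
 [-0.99982437 -0.00820968 -0.0168474  -0.13401342]
 [ 0.01738012 -0.06983881 -0.99740687  1.06428207]
 [ 0.          0.          0.          1.        ]]
```

View pics/scene0.png

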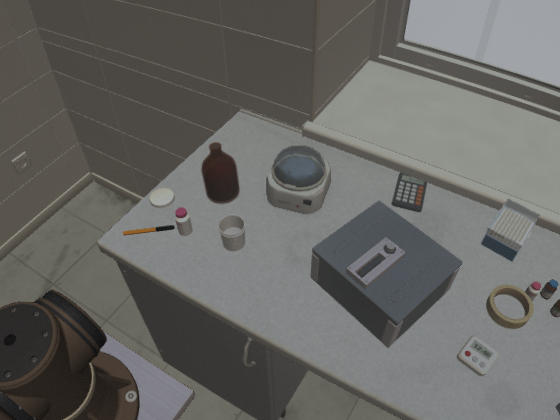

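View pics/top0.png

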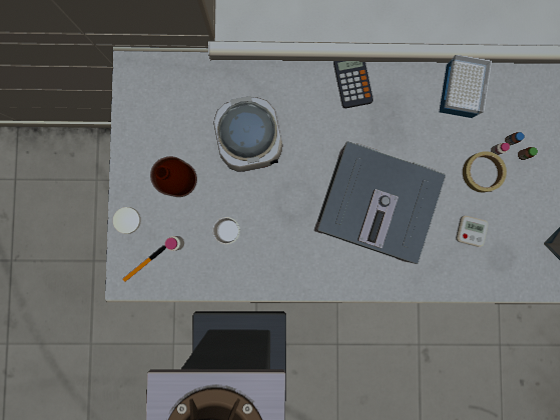

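Both views show the case at the right of the bench. In the top view its lock block is near (378,218) with the button near (384,201). The bottle is at (173,176), the cup at (227,230) and the vial at (172,243).

```bash
python3 - <<'E'
import cv2
a=cv2.imread("pics/top0.png")[135:270,305:455];cv2.imwrite("pics/tc.png",cv2.resize(a,None,fx=4.4,fy=4.4,interpolation=cv2.INTER_CUBIC)+0)
a=cv2.imread("pics/scene0.png")[200:340,300:470];cv2.imwrite("pics/sc.png",cv2.resize(a,None,fx=4.2,fy=4.2,interpolation=cv2.INTER_CUBIC))
E
```

```text
(no output)
```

View pics/tc.png

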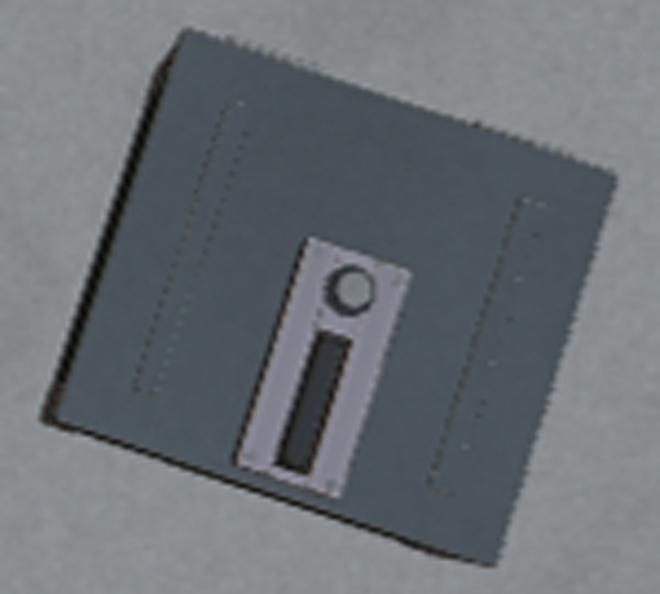

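View pics/sc.png

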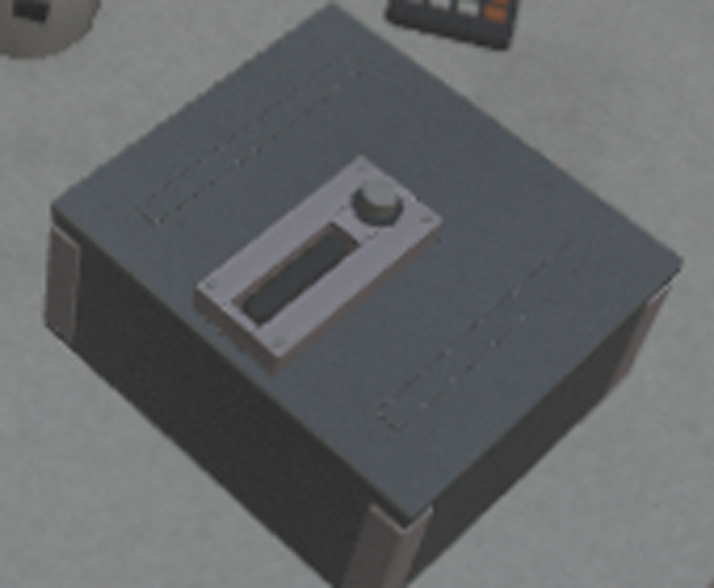

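The crops show the block corners at (310,238), (411,272), (340,496) and (237,464) in the top crop, with the button disc at about (355,289). In the scene crop the corners are (361,156), (441,218), (272,360) and (196,292), with the button at about (379,193).

```bash
cat > h.py <<'E'
import numpy as np,cv2,pickle
from scipy.spatial.transform import Rotation as R
def plane(f,uv,z):
    K=np.array([[f["fx"],0,f["cx"]],[0,f["fy"],f["cy"]],[0,0,1]])
    p=cv2.undistortPoints(np.array(uv,float).reshape(-1,1,2),K,np.array([f["k1"],0,0,0,0])).reshape(-1,2)
    M=f["cam_to_world"];d=np.c_[p,np.ones(len(p))]@M[:3,:3].T;o=M[:3,3]
    return o+d*((z-o[2])/d[:,2])[:,None]
def proj(f,X):
    M=f["cam_to_world"];c=(np.atleast_2d(X)-M[:3,3])@M[:3,:3]
    s=c[:,:2]/c[:,2:];s=s*(1+f["k1"]*(s**2).sum(1))[:,None]
    return s*[f["fx"],f["fy"]]+[f["cx"],f["cy"]]
E
python3 - <<'E'
from h import *
np.set_printoptions(precision=4,suppress=True)
for n,off,sc,bl,bt,lid in (("top",(305,135),4.4,[(310,238),(411,272),(340,496),(237,464)],(355,289),[(186,28),(616,178),(495,566),(60,420)]),
 ("scene",(300,200),4.2,[(361,156),(441,218),(272,360),(196,292)],(379,193),[(333,3),(683,262),(405,520),(53,208)])):
    f=pickle.load(open(n+"0.pkl","rb"))
    g=lambda p:(np.array(p,float)+.5)/sc+off-.5
    B=plane(f,g(bl),.128);b=plane(f,g([bt]),.14)[0];L=plane(f,g(lid),.11)
    print(n);print(B);print("sides",np.linalg.norm(np.roll(B,-1,0)-B,axis=1),"c",B.mean(0),"btn",b)
    a=(B[0]+B[1]-B[2]-B[3]);yaw=np.arctan2(a[1],a[0]);print("yaw",np.degrees(yaw))
    u=np.array([np.cos(yaw),np.sin(yaw)]);print("btn from block", b[:2]-(B.mean(0)[:2]+u*.0), B.mean(0)[:2]+u*(.0385))
    print("lid",L,np.linalg.norm(np.roll(L,-1,0)-L,axis=1),L.mean(0)); 
    a=(L[0]+L[1]-L[2]-L[3]);print(np.degrees(np.arctan2(a[1],a[0])))
    uv=g([bt])[0].astype(int);print("depth z check",f["z_map"][uv[1],uv[0]], ((b-f["cam_to_world"][:3,3])@f["cam_to_world"][:3,2]))
E
```

```text
top
[[ 0.5651 -0.346   0.128 ]
 [ 0.5492 -0.3944  0.128 ]
 [ 0.4422 -0.3594  0.128 ]
 [ 0.457  -0.3104  0.128 ]]
sides [0.0509 0.1126 0.0511 0.1138] c [ 0.5034 -0.3526  0.128 ] btn [ 0.5398 -0.3644  0.14  ]
yaw -18.172982554171156
btn from block [ 0.0364 -0.0119] [ 0.5399 -0.3646]
lid [[ 0.6701 -0.2898  0.11  ]
 [ 0.5979 -0.5007  0.11  ]
 [ 0.4086 -0.4385  0.11  ]
 [ 0.4775 -0.2281  0.11  ]] [0.223  0.1992 0.2214 0.2023] [ 0.5385 -0.3643  0.11  ]
-17.97856238024814
depth z check 0.9296629 0.9310563460590668
scene
[[ 0.565  -0.345   0.128 ]
 [ 0.5494 -0.3919  0.128 ]
 [ 0.4383 -0.3556  0.128 ]
 [ 0.4542 -0.311   0.128 ]]
sides [0.0494 0.1169 0.0474 0.1159] c [ 0.5017 -0.3509  0.128 ] btn [ 0.5387 -0.3628  0.14  ]
yaw -17.591851476782978
btn from block [ 0.037 -0.012] [ 0.5384 -0.3625]
lid [[ 0.669  -0.2896  0.11  ]
 [ 0.5978 -0.5009  0.11  ]
 [ 0.4048 -0.4355  0.11  ]
 [ 0.4761 -0.2272  0.11  ]] [0.2229 0.2038 0.2202 0.2027] [ 0.5369 -0.3633  0.11  ]
-18.326718814445243
depth z check 0.8899638 0.891202630484135
```

```bash
cat >> h.py <<'E'
def st():
    from station import arm
    return arm.get_state()
def to(target,rpy=None,s=None):
    "total shift in tool axes (mm) and rotation vector (deg, tool axes)"
    s=s or st();Rt=R.from_euler("xyz",s["ee_rot"])
    d=Rt.inv().apply(np.array(target)-s["eef_pos"])*1000
    r=None if rpy is None else (Rt.inv()*R.from_euler("xyz",rpy)).as_rotvec(degrees=True)
    return d.round(1),None if r is None else r.round(2)
def pic(name,fn,box=None,k=1):
    from station import arm
    f=arm.grab_frame(name);a=f["pixels"][:,:,::-1].copy()
    if box: a=a[box[1]:box[3],box[0]:box[2]]
    a=cv2.resize(a,None,fx=k,fy=k,interpolation=cv2.INTER_CUBIC);cv2.imwrite("pics/"+fn,a);pickle.dump(f,open("last_"+name+".pkl","wb"));return f
E
python3 -c "
from h import *
print(to([.45,.25,.30],[-np.pi/2,0,np.radians(161.9)]))"
```

```text
(array([-367.1,  -73.8,  313.8]), array([-0.09,  2.64, -0.01]))
```

Emit:
move_arm(deltas=[{"dp": [-29, -8, 25], "rotation": [0, 1.3, 0]}, {"dp": [-29, -8, 25], "rotation": [0, 1.3, 0]}, {"dp": [-29, -8, 25]}, {"dp": [-29, -8, 25]}, {"dp": [-29, -8, 25]}], jaw=255, squeeze=8)

```text
$.deltas[2]: bad value
```

Emit:
move_arm(deltas=[{"dp": [-29, -7, 25]}, {"dp": [-29, -7, 25]}, {"dp": [-29, -7, 25]}, {"dp": [-29, -7, 25]}, {"dp": [-29, -7, 25]}])

```text
$.deltas[0]: bad value
```

```bash
python3 -c "
from h import *
s=st();print(s['eef_pos'],s['ee_rot'],s['t'],s['width'])
print(to([.539,-.3635,.22],[-np.pi/2,0,np.radians(161.9)]))"
```

```text
[0.17982854 0.6501575  0.22571697] [-1.56928949e+00  1.57965703e-04  2.87173678e+00] 0.1 0.08748841060571738
(array([-616.4,    7.1,  881.2]), array([-0.09,  2.64, -0.01]))
```

Rotation must be given in every row.

Emit:
move_arm(deltas=[{"dp": [-29, -8, 25], "rotation": [0, 1.3, 0]}, {"dp": [-29, -8, 25], "rotation": [0, 1.3, 0]}, {"dp": [-29, -8, 25], "rotation": [0, 0, 0]}, {"dp": [-29, -8, 25], "rotation": [0, 0, 0]}, {"dp": [-29, -8, 25], "rotation": [0, 0, 0]}], jaw=255, squeeze=8)

```text
t: 0.52
eef_pos: [0.2797, 0.4854, 0.2596]
ee_rot: [-1.558, 0.002, 2.831]
force: [0.8, 0.6, 0.4]
width: 0.0599
```

Emit:
move_arm(deltas=[{"dp": [-29, -7, 25], "rotation": [0, 0, 0]}, {"dp": [-29, -7, 25], "rotation": [0, 0, 0]}, {"dp": [-29, -7, 25], "rotation": [0, 0, 0]}, {"dp": [-29, -7, 25], "rotation": [0, 0, 0]}, {"dp": [-29, -7, 25], "rotation": [0, 0, 0]}])

```text
t: 0.93
eef_pos: [0.3818, 0.3127, 0.2972]
ee_rot: [-1.556, 0.001, 2.833]
force: [0.7, 0.6, 0.0]
width: 0.0264
```

```bash
python3 -c "
from h import *
s=st();print(s['eef_pos'],s['ee_rot'],s['t'],s['width'])
print(to([.539,-.3635,.22],[-np.pi/2,0,np.radians(161.9)]))"
```

```text
[0.3818309  0.31274824 0.29720924] [-1.55582075e+00  1.06361213e-03  2.83301833e+00] 0.9333 0.02642568639091865
(array([-355. ,   86.5,  595.3]), array([-0.86,  0.42, -0.06]))
```

Emit:
move_arm(deltas=[{"dp": [-21, 0, 35], "rotation": [-0.4, 0.2, 0]}, {"dp": [-21, 0, 35], "rotation": [-0.4, 0.2, 0]}, {"dp": [-21, 0, 35], "rotation": [0, 0, 0]}, {"dp": [-21, 0, 35], "rotation": [0, 0, 0]}, {"dp": [-21, 0, 35], "rotation": [0, 0, 0]}])

```text
t: 1.35
eef_pos: [0.4282, 0.1098, 0.2992]
ee_rot: [-1.573, 0.003, 2.827]
force: [0.9, -0.3, 0.2]
width: 0.0009
```

Emit:
move_arm(deltas=[{"dp": [-21, 0, 35], "rotation": [0, 0, 0]}, {"dp": [-21, 0, 35], "rotation": [0, 0, 0]}, {"dp": [-21, 0, 35], "rotation": [0, 0, 0]}, {"dp": [-21, 0, 35], "rotation": [0, 0, 0]}, {"dp": [-21, 0, 35], "rotation": [0, 0, 0]}])

```text
t: 1.77
eef_pos: [0.4711, -0.0941, 0.2997]
ee_rot: [-1.575, 0.004, 2.829]
force: [1.8, 1.0, -0.5]
width: 0.0002
```

Emit:
move_arm(deltas=[{"dp": [-21, 0, 35], "rotation": [0, 0, 0]}, {"dp": [-21, 0, 35], "rotation": [0, 0, 0]}, {"dp": [-21, 0, 35], "rotation": [0, 0, 0]}, {"dp": [-21, 0, 35], "rotation": [0, 0, 0]}, {"dp": [-21, 0, 35], "rotation": [0, 0, 0]}])

```text
t: 2.18
eef_pos: [0.5145, -0.298, 0.2987]
ee_rot: [-1.576, 0.004, 2.828]
force: [0.9, 1.4, -0.1]
width: 0.0009
```

```bash
python3 -c "
from h import *
s=st();print(s['eef_pos'],s['ee_rot'],s['t'],s['width'],s['q'])
print(to([.539,-.3635,.165],[-np.pi/2,0,np.radians(161.9)]))"
```

```text
[ 0.51448588 -0.29797933  0.29872358] [-1.57626398  0.00388981  2.82844434] 2.1833 0.0008502780425938799 [-0.19985279  0.1874569  -0.05686921 -0.00515148 -1.32199037  1.45876879]
(array([-43. , 133.6,  55.5]), array([ 0.31,  0.16, -0.22]))
```

Emit:
move_arm(deltas=[{"dp": [-9, 26, 11], "rotation": [0.3, 0.2, -0.2]}, {"dp": [-9, 26, 11], "rotation": [0, 0, 0]}, {"dp": [-9, 26, 11], "rotation": [0, 0, 0]}, {"dp": [-9, 26, 11], "rotation": [0, 0, 0]}, {"dp": [-7, 24, 11], "rotation": [0, 0, 0]}])

```text
t: 2.6
eef_pos: [0.5409, -0.3758, 0.1692]
ee_rot: [-1.569, 0.008, 2.817]
force: [1.0, -0.4, -0.5]
width: 0.0005
```

Emit:
move_arm(deltas=[{"dp": [0, 0, 0], "rotation": [0, 0, 0]}, {"dp": [0, 0, 0], "rotation": [0, 0, 0]}])

```text
t: 2.77
eef_pos: [0.5376, -0.3766, 0.1612]
ee_rot: [-1.57, -0.004, 2.814]
force: [-0.1, 0.3, 0.6]
width: 0.0002
```

```bash
python3 -c "
from h import *
s=st();print(s['eef_pos'],s['ee_rot'],s['t'],s['force'],s['qd'])
print(to([.539,-.3635,.145],[-np.pi/2,0,np.radians(161.9)]))
pic('scene','s1.png',(280,100,500,320),2.7);pic('top','t1.png',(280,100,480,300),3)"
```

```text
[ 0.53763523 -0.37657396  0.16124443] [-1.57016735 -0.00432939  2.81413901] 2.7667 [-0.14929964  0.34841095  0.59245113] [-0.01690474  0.05141613 -0.02840302 -0.01066019  0.01795632  0.00654717]
(array([  2.8,  16.2, -12.8]), array([-0.03, -0.66,  0.25]))
```

View pics/s1.png

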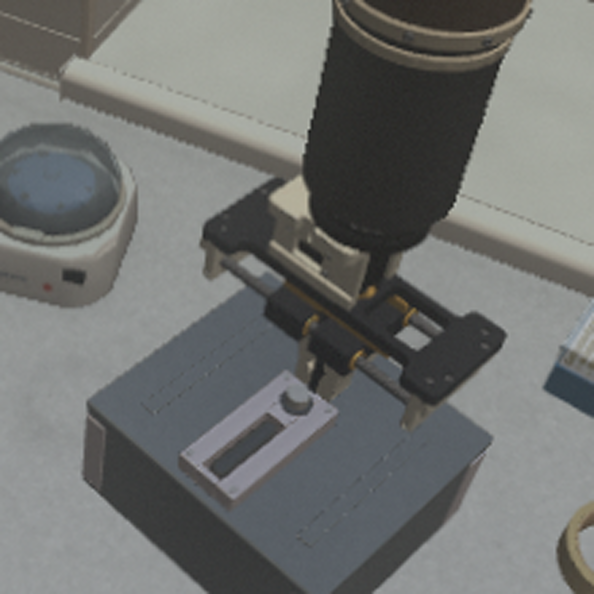

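View pics/t1.png

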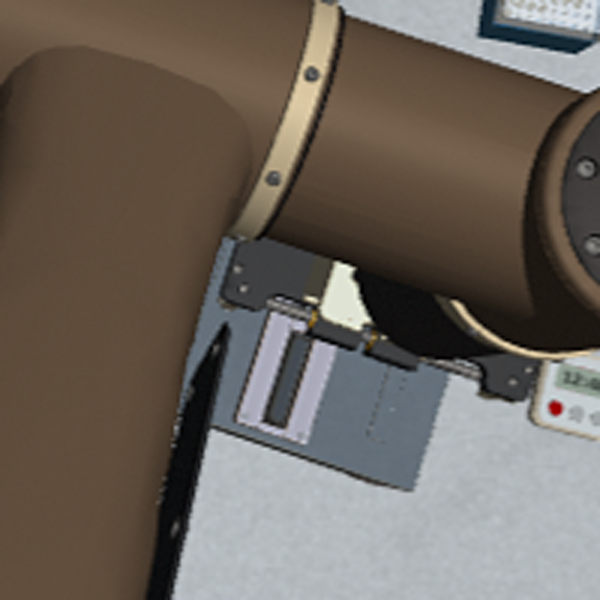

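The scene view shows the shut fingers (about (325,375) in the crop) just behind and to the right of the button (295,400). The slot is still flush. I'll shift over the button, then press.

Emit:
move_arm(deltas=[{"dp": [1.5, 3, -6], "rotation": [0, -0.4, 0]}, {"dp": [1.5, 3, -6], "rotation": [0, -0.3, 0.2]}, {"dp": [0, 1, 0], "rotation": [0, 0, 0]}, {"dp": [0, 0, 0], "rotation": [0, 0, 0]}])

```text
t: 3.2
eef_pos: [0.5411, -0.3611, 0.1602]
ee_rot: [-1.57, 0.009, 2.831]
force: [-0.1, -0.2, 0.2]
width: 0.0008
```

```bash
python3 -c "
from h import *
s=st();print(s['eef_pos'],s['ee_rot'],s['t'],s['force'],s['qd'])
print(to([.539,-.3635,.142],[-np.pi/2,0,np.radians(161.9)]))
"
```

```text
[ 0.54113956 -0.36105717  0.16024499] [-1.57022804  0.00886178  2.83086701] 3.2 [-0.09025649 -0.24227201  0.17624966] [ 0.02234095 -0.03002324 -0.00762057 -0.00305625  0.0045298  -0.00599359]
(array([ 1.5, 18.2,  3. ]), array([-0.03,  0.3 , -0.51]))
```

Emit:
move_arm(deltas=[{"dp": [1, 5, 2], "rotation": [0, 0.3, -0.5]}, {"dp": [0, 5, 0], "rotation": [0, 0, 0]}, {"dp": [0, 3, 0], "rotation": [0, 0, 0]}, {"dp": [0, 0, 0], "rotation": [0, 0, 0]}, {"dp": [0, 0, 0], "rotation": [0, 0, 0]}])

```text
t: 3.62
eef_pos: [0.5405, -0.362, 0.1483]
ee_rot: [-1.57, 0.003, 2.827]
force: [0.5, -0.5, -0.2]
width: 0.0004
```

```bash
python3 -c "
from h import *
s=st();print(s['eef_pos'],s['ee_rot'],s['t'],s['force'],s['qd'])
print(to([.539,-.3635,.142],[-np.pi/2,0,np.radians(161.9)]))
pic('scene','s2.png',(330,200,450,310),5)"
```

```text
[ 0.54052826 -0.36199144  0.14830758] [-1.5701337   0.00306625  2.82699475] 3.6167 [ 0.52309215 -0.49590739 -0.17467158] [-0.00229079  0.00898275 -0.00560016  0.0011482   0.0062462  -0.0015704 ]
(array([1. , 6.3, 1.9]), array([-0.04,  0.07, -0.18]))
```

View pics/s2.png

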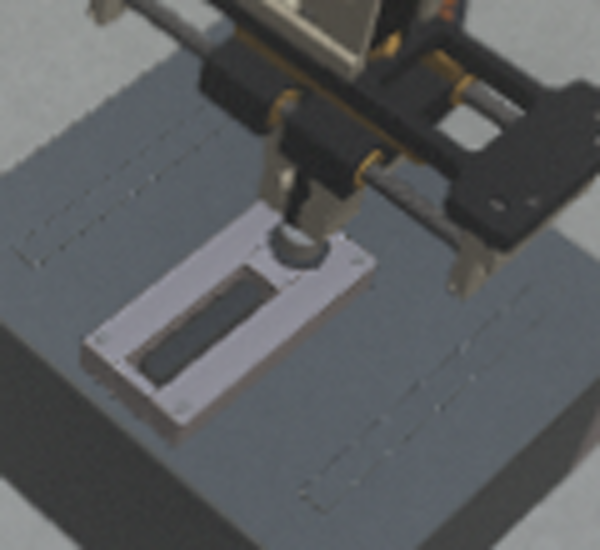

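The fingertips hang just above the button at about (300,235), and the slot bar is still flush. I'll approach in small steps.

Emit:
move_arm(deltas=[{"dp": [1, 3, 1.5], "rotation": [0, 0, 0]}, {"dp": [0, 2, 0], "rotation": [0, 0, 0]}, {"dp": [0, 0.5, 0], "rotation": [0, 0, 0]}, {"dp": [0, 0, 0], "rotation": [0, 0, 0]}])

```text
t: 4.0
eef_pos: [0.5387, -0.3636, 0.1419]
ee_rot: [-1.57, 0.002, 2.826]
force: [-0.3, 0.0, -0.1]
width: 0.001
```

Emit:
move_arm(deltas=[{"dp": [0, 1, 0], "rotation": [0, 0, 0]}, {"dp": [0, 0, 0], "rotation": [0, 0, 0]}])

```text
t: 4.17
eef_pos: [0.5388, -0.3638, 0.1409]
ee_rot: [-1.57, 0.003, 2.826]
force: [-0.3, -0.0, 0.3]
width: 0.0005
```

Emit:
move_arm(deltas=[{"dp": [0, 1, 0], "rotation": [0, 0, 0]}, {"dp": [0, 0, 0], "rotation": [0, 0, 0]}])

```text
t: 4.33
eef_pos: [0.5389, -0.3639, 0.1405]
ee_rot: [-1.57, 0.003, 2.826]
force: [-0.2, 0.4, -0.5]
width: 0.0005
```

Emit:
move_arm(deltas=[{"dp": [0, 1, 0], "rotation": [0, 0, 0]}, {"dp": [0, 0, 0], "rotation": [0, 0, 0]}])

```text
t: 4.5
eef_pos: [0.539, -0.3639, 0.1402]
ee_rot: [-1.57, 0.004, 2.827]
force: [-1.0, 0.0, 1.2]
width: 0.0007
```

Emit:
move_arm(deltas=[{"dp": [0, 1.5, 0], "rotation": [0, 0, 0]}])

```text
t: 4.58
eef_pos: [0.539, -0.3639, 0.1391]
ee_rot: [-1.569, 0.004, 2.827]
force: [-2.1, 1.6, 5.1]
width: 0.0004
```

Emit:
move_arm(deltas=[{"dp": [0, 1.5, 0], "rotation": [0, 0, 0]}])

```text
t: 4.67
eef_pos: [0.539, -0.364, 0.1379]
ee_rot: [-1.569, 0.004, 2.827]
force: [-2.4, 1.7, 5.9]
width: 0.0008
```

Emit:
move_arm(deltas=[{"dp": [0, 1.5, 0], "rotation": [0, 0, 0]}])

```text
t: 4.75
eef_pos: [0.539, -0.364, 0.1368]
ee_rot: [-1.569, 0.005, 2.827]
force: [-2.5, 1.3, 5.8]
width: 0.0007
```

Emit:
move_arm(deltas=[{"dp": [0, 1.5, 0], "rotation": [0, 0, 0]}])

```text
t: 4.83
eef_pos: [0.5391, -0.364, 0.1354]
ee_rot: [-1.569, 0.005, 2.827]
force: [-2.1, 1.1, 3.4]
width: 0.0007
```

```bash
python3 -c "
from h import *
pic('scene','s3.png',(330,200,450,310),5);s=st();print(s['eef_pos'],s['force'])"
```

```text
[ 0.53897931 -0.36393097  0.13499293] [-0.90148222  0.23793034  2.37804173]
```

View pics/s3.png

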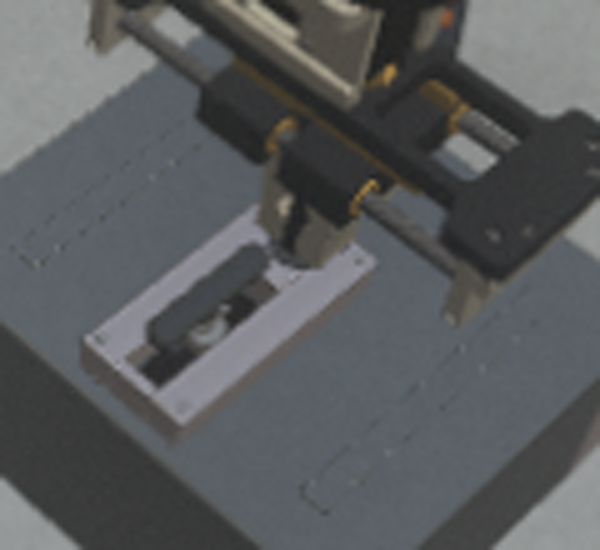

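The handle has sprung out: the bar spans (150,330) to (265,255), with the stem showing beneath it. I'll release the button.

Emit:
move_arm(deltas=[{"dp": [0, -10, 0], "rotation": [0, 0, 0]}, {"dp": [0, -30, 0], "rotation": [0, 0, 0]}, {"dp": [0, -30, 0], "rotation": [0, 0, 0]}, {"dp": [15, 0, 0], "rotation": [0, 0, 0]}, {"dp": [0, 0, 0], "rotation": [0, 0, 0]}], jaw=60)

```text
t: 5.3
eef_pos: [0.5237, -0.3588, 0.2068]
ee_rot: [-1.57, 0.0, 2.827]
force: [-0.7, 0.3, -1.3]
width: 0.0282
```

```bash
python3 -c "
from h import *
s=st();print(s['eef_pos'],s['force'],s['t'],s['width'])
f=pic('scene','s4.png',(330,200,450,310),5)"
```

```text
[ 0.52371652 -0.35879506  0.2067994 ] [-0.71750679  0.29752668 -1.34933258] 5.3 0.028220803246009556
```

View pics/s4.png

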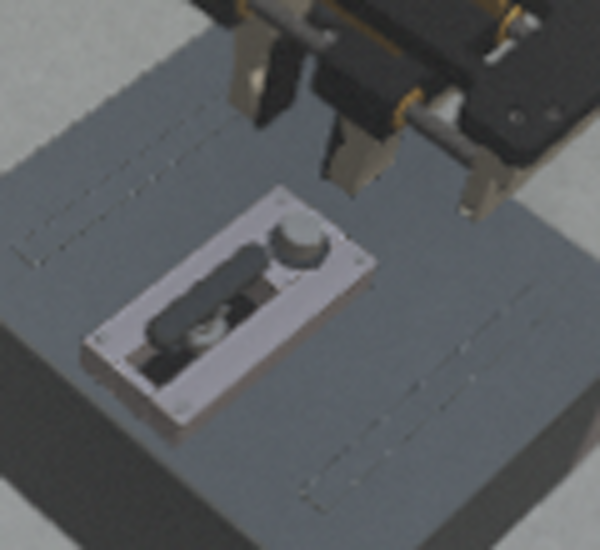

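The bar is out and free, with its silhouette centre near (207,293). I'll compare that with the prediction.

```bash
python3 -c "
from h import *
f=pickle.load(open('last_scene.pkl','rb'))
print((proj(f,[[.4855,-.3467,.146]])+.5-[330,200])*5)
print(plane(f,[np.array([207.,293])/5-.5+[330,200]],.146))
print(to([.4855,-.3467,.18],[-np.pi/2,0,np.radians(161.9)]))
"
```

```text
[[210.91392848 300.28370165]]
[[ 0.48787054 -0.34405685  0.146     ]]
(array([41.9, 27.6, -0.1]), array([-0.13,  0.09, -0.15]))
```

```bash
python3 -c "
from h import *
def cloud(f):
    v,u=np.mgrid[0:420,0:560];K=np.array([[f['fx'],0,f['cx']],[0,f['fy'],f['cy']],[0,0,1]])
    p=cv2.undistortPoints(np.stack([u,v],-1).reshape(-1,1,2).astype(float),K,np.array([f['k1'],0,0,0,0])).reshape(-1,2)
    z=f['z_map'].reshape(-1);c=np.c_[p*z[:,None],z];M=f['cam_to_world'];return c@M[:3,:3].T+M[:3,3],z>0
u=np.array([np.cos(np.radians(-18.1)),np.sin(np.radians(-18.1))]);n=np.array([-u[1],u[0]])
from station import arm
for nm in('scene','top'):
    f=pickle.load(open('last_scene.pkl','rb')) if nm=='scene' else pic('top','t4.png',(300,150,450,270),5)
    P,ok=cloud(f);d=P[:,:2]-[.4855,-.3467];a=d@u;b=d@n
    m=ok&(abs(a)<.045)&(abs(b)<.02)&(P[:,2]>.138)&(P[:,2]<.165)
    print(nm,m.sum(),'along',np.percentile(a[m],[2,98]),'across',np.percentile(b[m],[2,50,98]),'z',np.percentile(P[m,2],[5,50,98]))
    top=m&(P[:,2]>.150);print(top.sum(),b[top].mean(),a[top].mean()) if top.any() else 0
    m2=ok&(abs(a+0)<.06)&(abs(b)<.05)&(P[:,2]>.122)&(P[:,2]<.134);print('block z',np.median(P[m2,2]),np.percentile(b[m2],[1,99]))
"
```

```text
scene 196 along [-0.03007082  0.02776541] across [-0.00531387 -0.00051308  0.00666725] z [0.14592895 0.15107431 0.1540339 ]
126 0.0006558101412790006 -0.001965883141827624
block z 0.12823824199166334 [-0.02464881  0.02636207]
top 150 along [-0.02915634  0.01632345] across [-0.00462003  0.00246417  0.00761393] z [0.14730592 0.15125978 0.15550182]
107 0.00200428875095273 -0.005734864126409783
block z 0.1282867763249802 [-0.02451588  0.02733314]
```

View pics/t4.png

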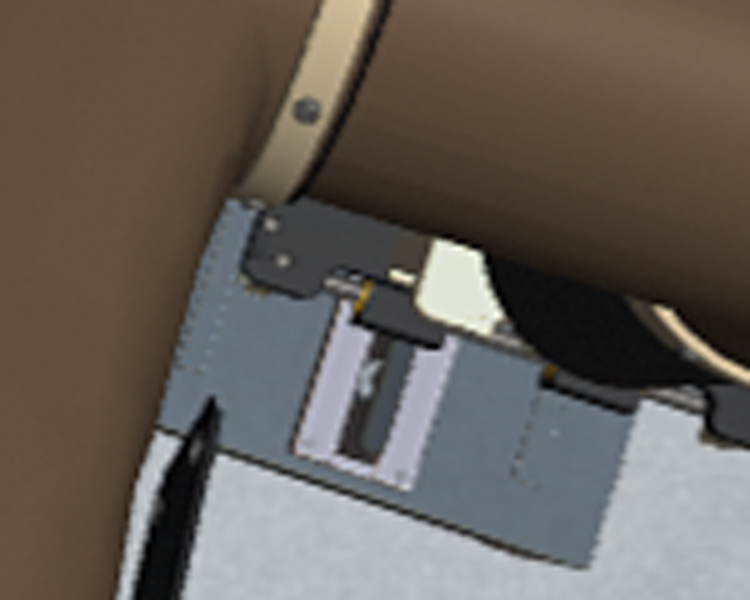

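The depth clouds put the bar top at 0.1525 (fully out) and its axis within about 1 mm of (0.485,-0.3455). I'll move over it and lower.

Emit:
move_arm(deltas=[{"dp": [14, 0, 0], "rotation": [-0.1, 0.1, -0.1]}, {"dp": [14, 4, 0], "rotation": [0, 0, 0]}, {"dp": [13, 10, 0], "rotation": [0, 0, 0]}, {"dp": [0, 10, 0], "rotation": [0, 0, 0]}, {"dp": [0, 0, 0], "rotation": [0, 0, 0]}])

```text
t: 5.82
eef_pos: [0.4866, -0.3467, 0.1804]
ee_rot: [-1.571, -0.001, 2.825]
force: [-0.4, 0.8, -0.3]
width: 0.0655
```

```bash
python3 -c "
from h import *
s=st();print(s['eef_pos'],s['force'],s['moment'],s['t'],s['width'],s['q'])
print(to([.485,-.3455,.134],[-np.pi/2,0,np.radians(161.9)]))
f=pic('scene','s5.png',(330,180,450,310),5);"
```

```text
[ 0.48655826 -0.34673465  0.18035639] [-0.44077816  0.84725462 -0.32528981] [ 0.04376922  0.01667344 -0.00696535] 5.8167 0.06551262879049186 [-2.92239677e-01  2.66879445e-01 -2.29370563e-01  1.71815085e-04
 -1.07594034e+00  1.54685614e+00]
(array([ 1.8, 46.4, -0.7]), array([-0.01, -0.01,  0.08]))
```

View pics/s5.png

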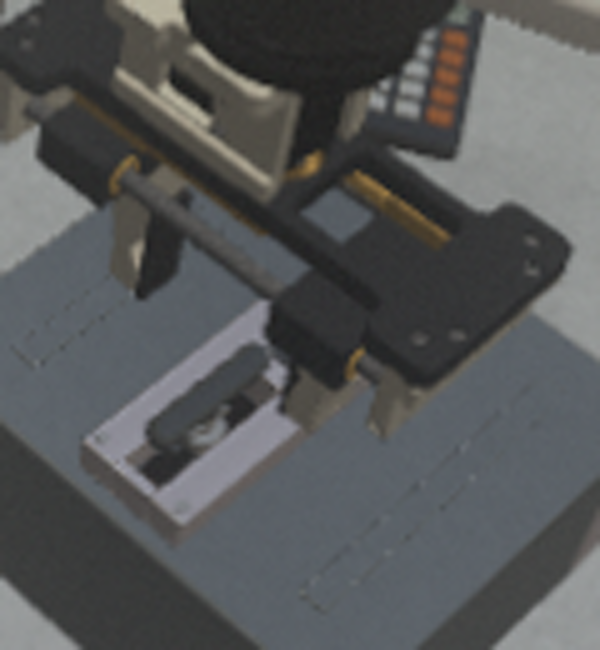

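Emit:
move_arm(deltas=[{"dp": [1, 15, 0], "rotation": [0, 0, 0]}, {"dp": [1, 15, 0], "rotation": [0, 0, 0]}, {"dp": [0, 11, 0], "rotation": [0, 0, 0]}, {"dp": [0, 3, 0], "rotation": [0, 0, 0]}, {"dp": [0, 0, 0], "rotation": [0, 0, 0]}])

```text
t: 6.28
eef_pos: [0.489, -0.3482, 0.1365]
ee_rot: [-1.569, 0.001, 2.827]
force: [0.2, -0.2, 0.3]
width: 0.0667
```

```bash
python3 -c "
from h import *
s=st();print(s['eef_pos'],s['force'],s['moment'],s['t'],s['width'])
print(to([.485,-.3455,.134],[-np.pi/2,0,np.radians(161.9)]))"
```

```text
[ 0.48901746 -0.3482137   0.1365128 ] [ 0.18803234 -0.24210172  0.28053782] [-0.0314077  -0.01372329  0.03023955] 6.2833 0.06668191679780595
(array([ 4.7,  2.5, -1.3]), array([-0.12,  0.06, -0.05]))
```

Emit:
move_arm(deltas=[{"dp": [4.5, 2, -1], "rotation": [0, 0, 0]}, {"dp": [0, 0, 0], "rotation": [0, 0, 0]}, {"dp": [0, 0, 0], "rotation": [0, 0, 0]}])

```text
t: 6.53
eef_pos: [0.4859, -0.3462, 0.1351]
ee_rot: [-1.568, 0.001, 2.827]
force: [-0.0, 0.3, 0.2]
width: 0.0672
```

```bash
python3 -c "
from h import *
s=st();print(s['eef_pos'],s['force'],s['moment'],s['t'],s['width'])
print(to([.485,-.3455,.134],[-np.pi/2,0,np.radians(161.9)]))"
```

```text
[ 0.48588423 -0.34618135  0.13511802] [-0.01292849  0.26702716  0.23042245] [ 0.01657126 -0.06214427  0.02052573] 6.5333 0.06719983087824867
(array([ 1.1,  1.1, -0.4]), array([-0.15,  0.09, -0.07]))
```

Emit:
move_arm(deltas=[{"dp": [1, 1, 0], "rotation": [0, 0, 0]}, {"dp": [0, 0, 0], "rotation": [0, 0, 0]}, {"dp": [0, 0, 0], "rotation": [0, 0, 0]}, {"dp": [0, 0, 0], "rotation": [0, 0, 0]}, {"dp": [0, 0, 0], "rotation": [0, 0, 0]}], jaw=190, squeeze=6)

```text
t: 6.95
eef_pos: [0.4858, -0.3462, 0.1363]
ee_rot: [-1.568, 0.005, 2.828]
force: [-0.0, 0.8, -0.2]
width: 0.0393
```

Emit:
move_arm(deltas=[{"dp": [0, 0, 0], "rotation": [0, 0, 0]}, {"dp": [0, 0, 0], "rotation": [0, 0, 0]}, {"dp": [0, 0, 0], "rotation": [0, 0, 0]}, {"dp": [0, 0, 0], "rotation": [0, 0, 0]}], jaw=235)

```text
t: 7.28
eef_pos: [0.486, -0.346, 0.1366]
ee_rot: [-1.568, 0.005, 2.827]
force: [2.2, 8.7, 2.7]
width: 0.013
```

```bash
python3 -c "
from h import *
s=st();print(s['eef_pos'],s['ee_rot'],s['force'],s['moment'],s['t'],s['width'])
f=pic('scene','s6.png',(330,180,450,310),5);"
```

```text
[ 0.48599534 -0.34603692  0.13656348] [-1.56827674  0.00537799  2.82739415] [2.24915369 8.66636045 2.71704063] [ 3.52131776 -0.84752485  0.03737879] 7.2833 0.012955215308854805
```

View pics/s6.png

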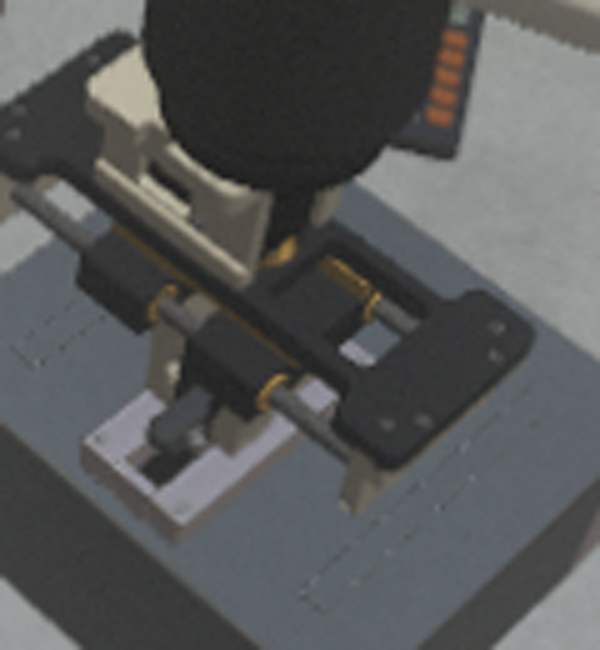

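The bar is gripped at 13 mm width. There is an 8.7 N side load, so I'll shift along -z to relieve it.

Emit:
move_arm(deltas=[{"dp": [0, 0, -1], "rotation": [0, 0, 0]}, {"dp": [0, 0, 0], "rotation": [0, 0, 0]}])

```text
t: 7.5
eef_pos: [0.4863, -0.345, 0.1367]
ee_rot: [-1.568, 0.005, 2.828]
force: [-0.1, -1.0, -0.4]
width: 0.0128
```

Emit:
move_arm(deltas=[{"dp": [0, 0, -1], "rotation": [0, 0, 0]}, {"dp": [0, 0, 0], "rotation": [0, 0, 0]}])

```text
t: 7.67
eef_pos: [0.4863, -0.345, 0.1367]
ee_rot: [-1.567, 0.005, 2.828]
force: [-0.9, -1.9, -0.2]
width: 0.0127
```

```bash
python3 -c "
from h import *
s=st();print(s['eef_pos'],s['ee_rot'],s['force'],s['moment'],s['t'],s['width'])"
```

```text
[ 0.48628795 -0.34497329  0.13674015] [-1.5666652   0.00505859  2.8276011 ] [-0.8930925  -1.90889835 -0.21508416] [-0.56070002  0.06308931  0.00792006] 7.6667 0.012676509773782213
```

Emit:
move_arm(deltas=[{"dp": [0, 0, 0], "rotation": [0, 4, 0]}, {"dp": [0, 0, 0], "rotation": [0, 4, 0]}, {"dp": [0, 0, 0], "rotation": [0, 4, 0]}])

```text
t: 7.92
eef_pos: [0.4864, -0.3449, 0.1367]
ee_rot: [-1.568, 0.006, 2.613]
force: [-0.2, -0.2, 0.3]
width: 0.0129
```

```bash
python3 -c "
from h import *
s=st();print(s['eef_pos'],s['ee_rot'],s['force'],s['moment'],s['t'],s['width'])"
```

```text
[ 0.48638925 -0.34489929  0.13672743] [-1.56821323  0.00591035  2.61263851] [-0.23546872 -0.1665287   0.29781221] [-0.19619991  0.21276604  0.0642321 ] 7.9167 0.012870899100989812
```

Emit:
move_arm(deltas=[{"dp": [0, 0, 0], "rotation": [0, 4, 0]}, {"dp": [0, 0, 0], "rotation": [0, 4, 0]}, {"dp": [0, 0, 0], "rotation": [0, 4, 0]}, {"dp": [0, 0, 0], "rotation": [0, 4, 0]}, {"dp": [0, 0, 0], "rotation": [0, 4, 0]}])

```text
t: 8.33
eef_pos: [0.4866, -0.3446, 0.1367]
ee_rot: [-1.571, 0.006, 2.246]
force: [-0.5, -2.0, -0.3]
width: 0.0126
```

Emit:
move_arm(deltas=[{"dp": [0, 0, 0], "rotation": [0, 4, 0]}, {"dp": [0, 0, 0], "rotation": [0, 4, 0]}, {"dp": [0, 0, 0], "rotation": [0, 4, 0]}, {"dp": [0, 0, 0], "rotation": [0, 4, 0]}, {"dp": [0, 0, 0], "rotation": [0, 4, 0]}])

```text
t: 8.75
eef_pos: [0.4868, -0.3445, 0.1367]
ee_rot: [-1.574, 0.006, 1.879]
force: [-0.5, -1.5, 0.6]
width: 0.0128
```

```bash
python3 -c "
from h import *
s=st();print(s['eef_pos'],s['ee_rot'],s['force'],s['moment'],s['t'],s['width'])
f=pic('scene','s7.png',(330,180,450,310),5);"
```

```text
[ 0.48684388 -0.34446415  0.13672123] [-1.57379134  0.005672    1.87875069] [-0.49158427 -1.54869942  0.5795182 ] [-0.43680979  0.19952003  0.04608699] 8.75 0.012815052792575521
```

View pics/s7.png

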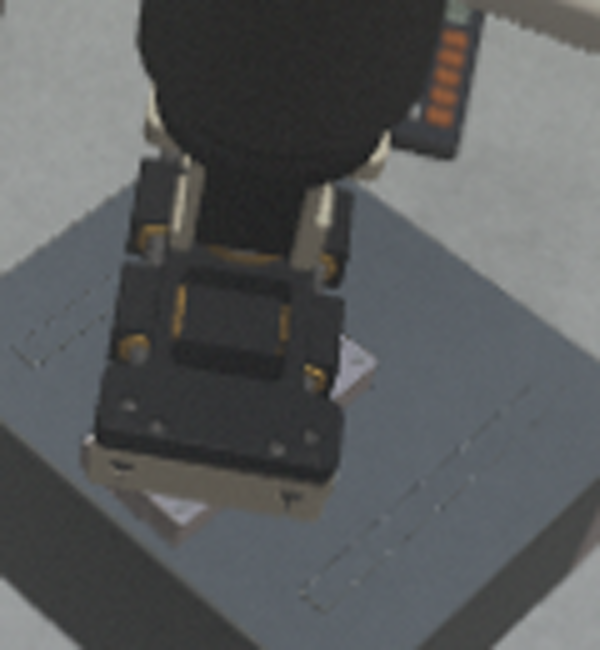

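The gripper has turned with the handle by 54°, and the torque is still about 0.05 N m.

Emit:
move_arm(deltas=[{"dp": [0, 0, 0], "rotation": [0, 3, 0]}, {"dp": [0, 0, 0], "rotation": [0, 3, 0]}, {"dp": [0, 0, 0], "rotation": [0, 3, 0]}, {"dp": [0, 0, 0], "rotation": [0, 3, 0]}])

```text
t: 9.13
eef_pos: [0.487, -0.3444, 0.1367]
ee_rot: [-1.575, 0.005, 1.663]
force: [0.3, -1.0, 0.3]
width: 0.0128
```

```bash
cat > m.py <<'E'
from h import *
s=st();print(s['eef_pos'],'yaw',s['ee_rot'][2],'turn',2.8276-s['ee_rot'][2],s['force'],'Mz',s['moment'][2],s['t'],s['width'])
E
python3 m.py
```

```text
[ 0.4870341  -0.34441378  0.13675   ] yaw 1.663244957410475 turn 1.1643550425895248 [ 0.26975073 -0.98281065  0.33244323] Mz 0.051536624345964156 9.1333 0.012839181251700785
```

Emit:
move_arm(deltas=[{"dp": [0, 0, 0], "rotation": [0, 1.5, 0]}, {"dp": [0, 0, 0], "rotation": [0, 1.5, 0]}])

```text
t: 9.3
eef_pos: [0.487, -0.3444, 0.1367]
ee_rot: [-1.576, 0.005, 1.61]
force: [-0.1, -1.1, 0.6]
width: 0.013
```

```bash
python3 m.py
```

```text
[ 0.48704404 -0.34442222  0.13672635] yaw 1.6102476070385139 turn 1.217352392961486 [-0.07114674 -1.0584609   0.55789435] Mz 0.08964057725187839 9.3 0.012950700895084499
```

Emit:
move_arm(deltas=[{"dp": [0, 0, 0], "rotation": [0, 1.5, 0]}, {"dp": [0, 0, 0], "rotation": [0, 1.5, 0]}])

```text
t: 9.47
eef_pos: [0.4871, -0.3444, 0.1367]
ee_rot: [-1.576, 0.004, 1.559]
force: [-0.1, -1.4, 0.6]
width: 0.0126
```

```bash
python3 m.py
```

```text
[ 0.48710382 -0.34442792  0.13672504] yaw 1.5591108559313502 turn 1.2684891440686497 [-0.1042559  -1.35493997  0.56822429] Mz 0.05557327794080997 9.4667 0.012557668036620315
```

Emit:
move_arm(deltas=[{"dp": [0, 0, 0], "rotation": [0, 1.5, 0]}, {"dp": [0, 0, 0], "rotation": [0, 1.5, 0]}], squeeze=11)

```text
t: 9.63
eef_pos: [0.4871, -0.3444, 0.1367]
ee_rot: [-1.576, 0.004, 1.508]
force: [0.4, -0.3, 0.2]
width: 0.0123
```

```bash
python3 m.py
```

```text
[ 0.48712465 -0.34442738  0.13672696] yaw 1.5080906479877354 turn 1.3195093520122645 [ 0.394118   -0.3112235   0.15396235] Mz 0.0826503288130622 9.6333 0.012281973853644719
```

Emit:
move_arm(deltas=[{"dp": [0, 0, 0], "rotation": [0, 1.5, 0]}, {"dp": [0, 0, 0], "rotation": [0, 1.5, 0]}])

```text
t: 9.8
eef_pos: [0.4872, -0.3444, 0.1368]
ee_rot: [-1.576, 0.004, 1.457]
force: [-0.7, -1.7, -0.3]
width: 0.0124
```

```bash
python3 m.py
```

```text
[ 0.48719077 -0.34443268  0.13675423] yaw 1.4570861489096107 turn 1.3705138510903891 [-0.67357513 -1.72120046 -0.30565647] Mz 0.025158232172595683 9.8 0.012368492111392872
```

Emit:
move_arm(deltas=[{"dp": [0, 0, 0], "rotation": [0, 1.5, 0]}, {"dp": [0, 0, 0], "rotation": [0, 1.5, 0]}])

```text
t: 9.97
eef_pos: [0.4872, -0.3444, 0.1367]
ee_rot: [-1.577, 0.003, 1.406]
force: [-0.0, -0.8, 0.0]
width: 0.0124
```

```bash
python3 m.py
```

```text
[ 0.48722801 -0.34442672  0.13674831] yaw 1.4060874210658598 turn 1.42151257893414 [-0.04443731 -0.83288193  0.00471713] Mz 0.005852530357091948 9.9667 0.01236140428430356
```

Emit:
move_arm(deltas=[{"dp": [0, 0, 0], "rotation": [0, 1.5, 0]}, {"dp": [0, 0, 0], "rotation": [0, 1.5, 0]}])

```text
t: 10.13
eef_pos: [0.4872, -0.3444, 0.1367]
ee_rot: [-1.577, 0.003, 1.355]
force: [-0.9, -0.6, -0.1]
width: 0.0127
```

```bash
python3 m.py
```

```text
[ 0.48724835 -0.34442503  0.13672128] yaw 1.3550660507397705 turn 1.4725339492602294 [-0.91711272 -0.58168744 -0.05410441] Mz 0.08239547215139724 10.1333 0.012709901840843302
```

Emit:
move_arm(deltas=[{"dp": [0, 0, 0], "rotation": [0, 1.5, 0]}, {"dp": [0, 0, 0], "rotation": [0, 1.5, 0]}])

```text
t: 10.3
eef_pos: [0.4873, -0.3444, 0.1367]
ee_rot: [-1.577, 0.003, 1.304]
force: [-0.4, -1.2, 0.8]
width: 0.012
```

```bash
python3 m.py
```

```text
[ 0.48729901 -0.34442388  0.1367263 ] yaw 1.3040235655385153 turn 1.5235764344614846 [-0.40208719 -1.23670456  0.79409949] Mz 0.04891379520094756 10.3 0.012009896307385663
```

Emit:
move_arm(deltas=[{"dp": [0, 0, 0], "rotation": [0, 1.5, 0]}, {"dp": [0, 0, 0], "rotation": [0, 1.5, 0]}])

```text
t: 10.47
eef_pos: [0.4873, -0.3445, 0.1367]
ee_rot: [-1.577, 0.002, 1.253]
force: [-0.2, -1.3, 0.8]
width: 0.0125
```

```bash
python3 m.py
```

```text
[ 0.48730931 -0.34445737  0.13671945] yaw 1.2531561230895336 turn 1.5744438769104663 [-0.15929398 -1.33612337  0.82400136] Mz 0.18091429715132293 10.4667 0.012522966268651339
```

Emit:
move_arm(deltas=[{"dp": [0, 0, 0], "rotation": [0, 0, 0]}])

```text
t: 10.55
eef_pos: [0.4873, -0.3445, 0.1367]
ee_rot: [-1.577, 0.002, 1.254]
force: [-0.5, -1.2, -0.0]
width: 0.0124
```

```bash
python3 m.py
```

```text
[ 0.48734302 -0.34445951  0.13671152] yaw 1.2537730791593287 turn 1.5738269208406712 [-0.54424732 -1.16338573 -0.04745058] Mz 0.1769829075693185 10.55 0.012442793612167314
```

Emit:
move_arm(deltas=[{"dp": [0, 0, 0], "rotation": [0, 0, 0]}])

```text
t: 10.63
eef_pos: [0.4873, -0.3445, 0.1367]
ee_rot: [-1.577, 0.002, 1.256]
force: [0.1, -1.8, 0.1]
width: 0.0127
```

```bash
python3 m.py
```

```text
[ 0.48731343 -0.34445797  0.13673536] yaw 1.2559373422608804 turn 1.5716626577391195 [ 0.07687147 -1.78910042  0.12797718] Mz 0.15592097416459527 10.6333 0.012703721570587492
```

The stop is felt: Mz rose from 0.05 to about 0.17 N m at a turn of about 1.57 rad of the bar. I'll ease off the wind-up before gripping harder.

Emit:
move_arm(deltas=[{"dp": [0, 0, 0], "rotation": [0, -1.8, 0]}, {"dp": [0, 0, 0], "rotation": [0, 0, 0]}])

```text
t: 10.8
eef_pos: [0.4873, -0.3444, 0.1367]
ee_rot: [-1.577, 0.003, 1.292]
force: [-0.4, -0.8, 0.2]
width: 0.0128
```

```bash
python3 m.py
```

```text
[ 0.48730522 -0.34444049  0.13672783] yaw 1.2918433292875668 turn 1.535756670712433 [-0.36077816 -0.77151584  0.24588014] Mz 0.05742547645760483 10.8 0.01281240895177288
```

Emit:
move_arm(deltas=[{"dp": [0, 0, 0], "rotation": [0, 0, 0]}, {"dp": [0, 0, 0], "rotation": [0, 0, 0]}], squeeze=30, jaw=255)

```text
t: 10.97
eef_pos: [0.4873, -0.3444, 0.1367]
ee_rot: [-1.577, 0.003, 1.292]
force: [-0.6, -1.5, 0.8]
width: 0.0123
```

```bash
python3 m.py; python3 -c "
from h import *
print(st()['q'],st()['ee_rot'])"
```

```text
[ 0.48726743 -0.34444453  0.13670836] yaw 1.2923788302707528 turn 1.535221169729247 [-0.63481599 -1.46040407  0.78261231] Mz 0.08088384484809781 10.9667 0.012297809198616186
[-0.28639738  0.29999473 -0.29351904  0.00308653 -0.97120999  0.00625375] [-1.57685056  0.00259658  1.29237883]
```

Emit:
move_arm(deltas=[{"dp": [0, -5, -1.3], "rotation": [2, 0, -0.1]}, {"dp": [0, -8.1, -2.1], "rotation": [3, 0, -0.1]}, {"dp": [0, -8.1, -2.1], "rotation": [3, 0, -0.1]}], squeeze=35)

```text
t: 11.22
eef_pos: [0.4923, -0.3458, 0.1554]
ee_rot: [-1.436, -0.004, 1.29]
force: [2.1, -5.4, -10.9]
width: 0.0118
```

```bash
cat > l.py <<'E'
from h import *
u=np.array([np.cos(np.radians(-18.1)),np.sin(np.radians(-18.1)),0]);n=np.cross([0,0,1],u)
B0=np.array([.4873,-.3445,.146]);H=B0+.155*u;H[2]=.1
def pose(th,ph=None,off=.0093):
    ph=th if ph is None else ph
    q=R.from_rotvec(np.radians(th)*n);B=H+q.apply(B0-H)
    T=R.from_rotvec(np.radians(ph)*n)*R.from_euler('xyz',[-np.pi/2,0,1.2924])
    return B+T.apply([0,off,0]),T
def report():
    s=st();T=R.from_euler('xyz',s['ee_rot']);ph=np.degrees((T*R.from_euler('xyz',[-np.pi/2,0,1.2924]).inv()).as_rotvec()@n)
    B=s['eef_pos']-T.apply([0,.0093,0]);d=B-H;th=np.degrees(np.arctan2(d[2],-d@u)-np.arctan2(.046,.155))
    print('t',s['t'],'theta',th,'tilt',ph,'r err mm',(np.hypot(d[2],d@u)-.16168)*1e3,'lat',d@n*1e3,'F tool',T.inv().apply(s['force']).round(1),'Mtool',T.inv().apply(s['moment']).round(2),'w',s['width'])
    print('q',s['q'].round(2));return s
def nxt(th,ph=None):
    s=st();T=R.from_euler('xyz',s['ee_rot']);p,Q=pose(th,ph)
    print('to',th,ph,(T.inv().apply(p-s['eef_pos'])*1e3).round(1),(T.inv()*Q).as_rotvec(degrees=True).round(2))
E
python3 -c "
from l import *
report();nxt(20)"
```

```text
t 11.2167 theta 6.968589643784834 tilt 7.727382910030662 r err mm 0.3642249061709124 lat 0.3094421067367207 F tool [-4.6 10.3 -4.9] Mtool [-2.32 -0.09  1.82] w 0.011799317203990497
q [-0.29  0.37 -0.14 -0.   -1.19  0.01]
to 20 None [ -0.8 -34.1 -12.3] [12.26 -0.13 -0.48]
```

Lifting: the lid is at about 7° with a load of about 10 N. I'll continue.

Emit:
move_arm(deltas=[{"dp": [-0.2, -8.3, -2.4], "rotation": [3, 0, -0.1]}, {"dp": [-0.2, -8.3, -2.4], "rotation": [3, 0, -0.1]}, {"dp": [-0.2, -8.3, -2.4], "rotation": [3, 0, -0.1]}, {"dp": [-0.2, -8.3, -2.4], "rotation": [3, 0, -0.1]}])

```text
t: 11.55
eef_pos: [0.5045, -0.3501, 0.1818]
ee_rot: [-1.207, -0.014, 1.284]
force: [-4.0, -0.9, -6.2]
width: 0.0118
```

```bash
python3 -c "
from l import *
report();nxt(32)
pic('scene','s8.png',(280,80,480,320),2.4)"
```

```text
t 11.55 theta 17.576390480865914 tilt 20.865210911559455 r err mm -0.30120053297874594 lat -0.0013868305856571058 F tool [-2.1  7.   1.2] Mtool [-1.   -0.12  0.92] w 0.011758866174391184
q [-0.3   0.51  0.1  -0.01 -1.52  0.01]
to 32 None [ -0.3 -38.3 -12.1] [11.13 -0.27 -0.23]
```

View pics/s8.png

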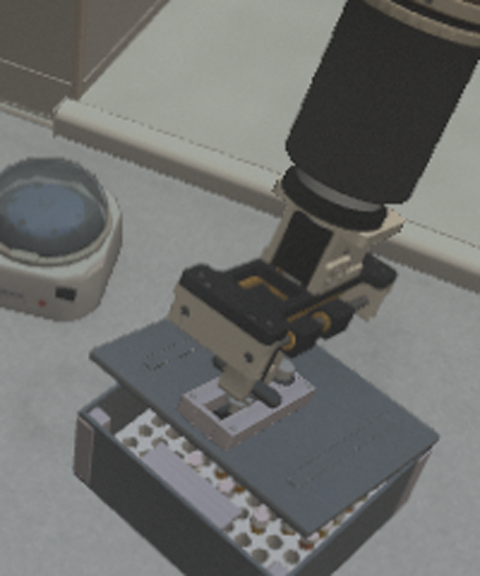

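The lid is clearly rising, with the tubes visible at (200,460). The tilt is slightly ahead of the lid, so I'll slow the rotation.

Emit:
move_arm(deltas=[{"dp": [0, -9.3, -3], "rotation": [2.4, 0, -0.1]}, {"dp": [0, -9.3, -3], "rotation": [2.4, 0, -0.1]}, {"dp": [0, -9.3, -3], "rotation": [2.4, 0, -0.1]}, {"dp": [0, -9.3, -3], "rotation": [2.4, 0, 0]}])

```text
t: 11.93
eef_pos: [0.5228, -0.3562, 0.2076]
ee_rot: [-1.01, -0.021, 1.279]
force: [-7.6, 0.4, -3.2]
width: 0.0124
```

```bash
python3 -c "
from l import *
report();nxt(42,40)"
```

```text
t 11.9333 theta 29.160973259650557 tilt 32.15329243499452 r err mm -0.33754440908770333 lat -0.13077760975155986 F tool [-1.9  6.6  4.6] Mtool [-0.25 -0.12  0.68] w 0.012368923975709309
q [-0.3   0.65  0.34 -0.01 -1.81  0.01]
to 42 40 [ -0.1 -34.1 -10.7] [ 7.85 -0.33  0.05]
```

Emit:
move_arm(deltas=[{"dp": [0, -9.4, -2.7], "rotation": [2, 0, 0]}, {"dp": [0, -9.4, -2.7], "rotation": [2, 0, 0]}, {"dp": [0, -9.4, -2.7], "rotation": [2, 0, 0]}, {"dp": [0, -9.4, -2.7], "rotation": [2, 0, 0]}])

```text
t: 12.27
eef_pos: [0.5465, -0.364, 0.2299]
ee_rot: [-0.848, -0.024, 1.275]
force: [-8.1, 1.4, -3.6]
width: 0.012
```

```bash
python3 -c "
from l import *
report();nxt(51,48)"
```

```text
t 12.2667 theta 41.17223869910683 tilt 41.4458411969475 r err mm 0.23688432719382035 lat -0.22082149726792036 F tool [-1.1  8.1  3.8] Mtool [-0.97 -0.15  0.68] w 0.012008127847256671
q [-0.3   0.79  0.57 -0.02 -2.07  0.01]
to 51 48 [  0.  -25.8  -9.2] [ 6.56 -0.35  0.07]
```

Emit:
move_arm(deltas=[{"dp": [0, -9.5, -3], "rotation": [2, -0.3, 0]}, {"dp": [0, -9.5, -3], "rotation": [2.2, -0.3, 0]}, {"dp": [0, -9.5, -3], "rotation": [2.2, -0.3, 0]}])

```text
t: 12.52
eef_pos: [0.5685, -0.3713, 0.2437]
ee_rot: [-0.722, -0.038, 1.283]
force: [-9.1, 1.3, -2.9]
width: 0.0123
```

```bash
python3 -c "
from l import *
report();nxt(54,51)"
```

```text
t 12.5167 theta 50.817766718804506 tilt 48.66916549393014 r err mm 0.6970753997865842 lat -0.3365245836271363 F tool [-1.5  8.6  3.9] Mtool [-1.33 -0.1   0.63] w 0.012330291816450584
q [-0.3   0.92  0.78 -0.02 -2.28  0.02]
to 54 51 [ 0.2 -8.2 -3.4] [2.34 0.58 0.12]
```

Emit:
move_arm(deltas=[{"dp": [0, 0, 0], "rotation": [0, 0, 0]}, {"dp": [0, 0, 0], "rotation": [0, 0, 0]}, {"dp": [0, 0, 0], "rotation": [0, 0, 0]}])

```text
t: 12.77
eef_pos: [0.5672, -0.371, 0.2422]
ee_rot: [-0.708, -0.037, 1.284]
force: [0.2, 0.2, 4.7]
width: 0.0119
```

```bash
python3 -c "
from l import *
report()
pic('scene','s9.png',(280,80,480,320),2.4)"
```

```text
t 12.7667 theta 50.202689961039304 tilt 49.44341816154288 r err mm -0.25736450876501227 lat -0.43904555771527626 F tool [ 0.5 -3.2  3.5] Mtool [-1.01 -0.21 -0.11] w 0.011941568964930517
q [-0.3   0.93  0.78 -0.02 -2.28  0.02]
```

View pics/s9.png

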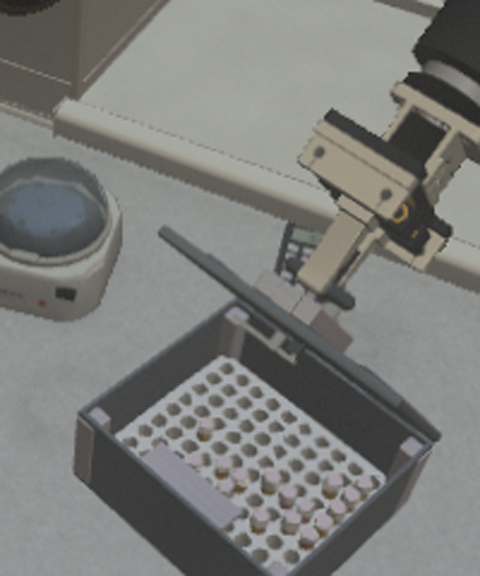

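The lid stands at about 50° with the tubes exposed, and the fingers hold the bar at (330,285). I'll release and back out along the finger axis.

Emit:
move_arm(deltas=[{"dp": [0, 0, 0], "rotation": [0, 0, 0]}, {"dp": [0, 0, 0], "rotation": [0, 0, 0]}, {"dp": [0, 0, 0], "rotation": [0, 0, 0]}, {"dp": [0, 0, 0], "rotation": [0, 0, 0]}], jaw=150)

```text
t: 13.15
eef_pos: [0.568, -0.3702, 0.2419]
ee_rot: [-0.717, -0.037, 1.284]
force: [0.6, 0.3, 0.1]
width: 0.0322
```

```bash
python3 -c "
from l import *
report()"
```

```text
t 13.15 theta 50.29674253395712 tilt 48.92770735480867 r err mm -0.7269814072756176 lat 0.5955957495184245 F tool [ 0.4 -0.4 -0.3] Mtool [-2.52 -0.08 -0.  ] w 0.032185512656616476
q [-0.3   0.92  0.77 -0.02 -2.28  0.02]
```

Emit:
move_arm(deltas=[{"dp": [0, -12, 0], "rotation": [0, 0, 0]}, {"dp": [0, -18, 0], "rotation": [0, 0, 0]}, {"dp": [0, -18, 0], "rotation": [0, 0, 0]}, {"dp": [0, 0, 0], "rotation": [0, 0, 0]}])

```text
t: 13.48
eef_pos: [0.6028, -0.3811, 0.2744]
ee_rot: [-0.719, -0.038, 1.284]
force: [0.4, -0.5, 0.1]
width: 0.0358
```

```bash
python3 -c "
from l import *
s=report();print(s['eef_pos'],s['force'])
T=R.from_euler('xyz',s['ee_rot']);print(T.inv().apply([0,0,60.]).round(1))"
```

```text
t 13.4833 theta 65.02309093003493 tilt 48.81727287462781 r err mm 20.86316886129591 lat 1.0644666687886473 F tool [-0.3 -0.4 -0.3] Mtool [-2.58 -0.05  0.05] w 0.03576542159789005
q [-0.3   1.01  1.03 -0.02 -2.44  0.02]
[ 0.60282777 -0.38110992  0.27443929] [ 0.39248247 -0.46351105  0.07301269]
[  2.3 -39.5  45.1]
```

Emit:
move_arm(deltas=[{"dp": [0, -10, 8], "rotation": [-2, 0, 0]}, {"dp": [0, -12, 12], "rotation": [-3, 0, 0]}, {"dp": [0, -12, 12], "rotation": [-3, 0, 0]}, {"dp": [0, -12, 12], "rotation": [-3, 0, 0]}, {"dp": [0, 0, 0], "rotation": [0, 0, 0]}])

```text
t: 13.9
eef_pos: [0.6044, -0.3839, 0.336]
ee_rot: [-0.923, -0.039, 1.284]
force: [-0.2, 0.4, 4.4]
width: 0.0359
```

```bash
python3 -c "
from l import *
s=report();print(s['eef_pos'],s['force'])
f=pic('scene','s10.png',(240,80,480,320),2.4);pic('top','t10.png')"
```

```text
t 13.9 theta 67.41298616294903 tilt 37.155457251624426 r err mm 83.12580320435333 lat -1.2368073397637311 F tool [ 0.5 -3.3  2.9] Mtool [-1.66 -0.02  0.11] w 0.03593404444899119
q [-0.31  0.87  0.99 -0.03 -2.34  0.02]
[ 0.60439043 -0.38394045  0.33602793] [-0.17359208  0.43138612  4.38134901]
```

View pics/s10.png

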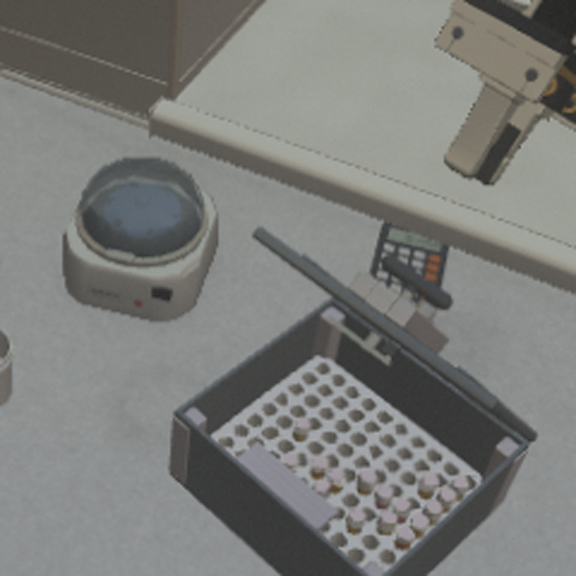

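View pics/t10.png

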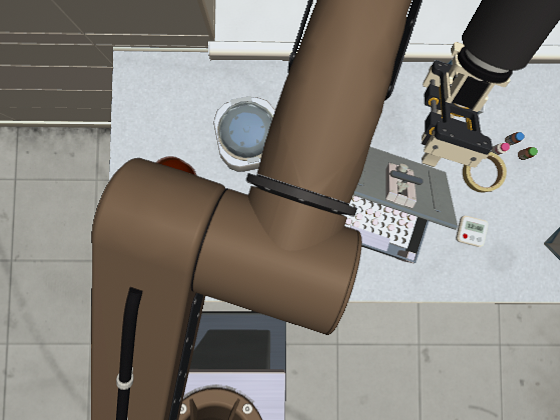

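The lid stands open alone and the handle is out, clear of the gripper. I'll measure the lid angle from depth, and check that the force reading settles and the bystanders stand where they did.

Emit:
move_arm(deltas=[{"dp": [0, 0, 0], "rotation": [0, 0, 0]}, {"dp": [0, 0, 0], "rotation": [0, 0, 0]}, {"dp": [0, 0, 0], "rotation": [0, 0, 0]}])

```text
t: 14.25
eef_pos: [0.6037, -0.3825, 0.3311]
ee_rot: [-0.913, -0.042, 1.284]
force: [-0.3, -1.0, -0.6]
width: 0.0361
```

```bash
python3 -c "
from l import *
s=report();print(s['force'],abs(s['qd']).max())
f=pic('scene','s11.png');g=pickle.load(open('scene0.pkl','rb'))
v,uu=np.mgrid[0:420,0:560];K=np.array([[f['fx'],0,f['cx']],[0,f['fy'],f['cy']],[0,0,1]])
p=cv2.undistortPoints(np.stack([uu,v],-1).reshape(-1,1,2).astype(float),K,np.array([f['k1'],0,0,0,0])).reshape(-1,2)
z=f['z_map'].reshape(-1);P=np.c_[p*z[:,None],z]@f['cam_to_world'][:3,:3].T+f['cam_to_world'][:3,3]
d=P-H;a=-(d@u);b=d@n
m=(z>0)&(abs(b)<.105)&(abs(b)>.05)&(d[:,2]>.03)&(d[:,2]<.2)&(a>-.02)&(a<.16)
th=np.degrees(np.arctan2(d[m,2],a[m]));print('lid pts',m.sum(),np.percentile(th,[10,50,90]))
c=np.polyfit(a[m],d[m,2],1);print('slope deg',np.degrees(np.arctan(c[0])))
for nm,(x0,y0,x1,y1) in dict(bottle=(200,140,242,203),cup=(217,216,248,250),vial=(174,206,194,236)).items():
    print(nm,abs(f['pixels'][y0:y1,x0:x1].astype(int)-g['pixels'][y0:y1,x0:x1]).mean())
"
```

```text
t 14.25 theta 67.03887515416726 tilt 37.74155622188381 r err mm 78.29776451724055 lat -0.11440032695422989 F tool [-1.1  0.4 -0.4] Mtool [-2.13 -0.04  0.03] w 0.03607790143104298
q [-0.31  0.87  0.98 -0.03 -2.34  0.02]
[-0.25848376 -1.0398805  -0.59637085] 0.009905107424694193
lid pts 417 [51.12684203 52.35354048 54.0014287 ]
slope deg 48.798456487509206
bottle 7.227387251196775
cup 9.405439595192917
vial 9.413333333333334
```

View pics/s11.png

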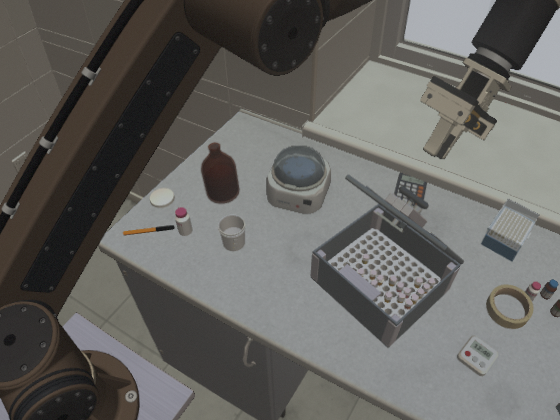

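The bottle (220,180), cup (232,233) and vial (183,221) stand where they did. The lid is open at about 50°, the arm is clear and the forces are about 0, so I'll hand in.

```bash
python3 -c "
from station import arm
print(arm.job_done())"
```

```text
the job is handed in; nothing more can be done
None
```

The case is open, with the lid standing by itself at about 50° and the tubes exposed. I handed the job in at about 14.3 s of the 72 s allowed; no verdict is reported.

- **Button:** I pressed it with the shut fingers and read at most 5.9 N vertically (about 6.6 N in all), against the 15 N limit. The handle popped out at about 4 to 5 mm of travel, and I released the button.
- **Handle:** I turned it clockwise until the torque rose from about 0.05 to about 0.17 N m, at about 1.57 rad of the bar. I took that as the stop and eased off before gripping harder.
- **Lid:** I lifted it by the handle to about 50°, let go and backed off. During the lift, torque readings about the handle axis reached 0.21 N m. That is about 0.085 rad of wind-up if it was all real, against the limit of 0.12.

**Last checks:**
- **Lid angle:** the camera depth gave 49° to 52°, and the last gripped pose gave 50°.
- **Arm:** the gripper was clear of everything in the pictures, the remaining force was about 1 N (the level of the sensor noise), and the arm was nearly still.
- **Handle:** it was still out.
- **Bystanders:** the bottle, cup and vial looked unmoved in the picture. The pixel comparison showed only small differences, which I put down to shading and noise, and I did not measure their positions in millimetres.

No check failed.

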